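Check an electrode-stand crossbar in the go / no-go gauge

ROBOT

A 6-joint arm with a two-finger parallel gripper is mounted at the origin on a cart in front of the work surface, level with it; the furniture and walls round the work are solid. World frame = base frame: x ahead of the robot, y to its left, z up, the work surface at z = 0. Lengths are in mm, angles in rad, forces in N, time in s.
With the tool pointing down it reaches from about 275 to 1000 mm from the base axis. Payload 8.4 kg.
Tool frame: the origin (TCP) lies at the very end of the fingers, on their centre line; the grasp point (between the pads) lies 19 mm behind it (r.pinch_z is the distance from the TCP to the grasp point, in mm); z points along the fingers, y is the line along which they close (so a half turn about z gives the same grasp; the last joint's range is limited). The gripper opens to 85 mm and grips with 20 to 120 N. Pads are 22 mm wide; open, the fingers measure 114 mm over their backs; the gripper's body (76 mm by 85 mm) begins 54 mm behind the grasp point. The pads swing forward as they close: fully open they stand 13 mm farther back than shut.
Start: joints at [1.146, 0.353, 1.633, -0, 1.155, -0.002], TCP at [256.446, 569.968, 205.581] pointing down, gripper open.
Joint ranges: [-2.63, 2.63], [-0.92, 2.1], [0.06, 2.66], [-1.3, 4.44], [0, 2.69], [-3.02, 3.02]. Speed limits (rad/s): [2.22, 2.22, 2.79, 3.14, 3.14, 3.14].

INTERFACE

Orientations are given as [roll, pitch, yaw] about the fixed x, y, z axes, in that order (R = Rz(yaw) Ry(pitch) Rx(roll)).
In Python, from rig import r gives the robot as it stands.
- The arm moves only by the tool carry_out, never from a script. Its argument "series" is a list of rows, each a list of 7 numbers: the turn, a rotation vector about the tool's x, y, z as a fraction of full scale, then the shift along the tool's x, y, z as a fraction of full scale, then the gripper command: -1 is fully open, 1 is shut, values between are in proportion. A call has 1 to 8 rows; each row is the pose to reach, as a shift and turn from the pose commanded when the call began, along the tool's axes at that moment, turning the shorter way round; what a row does not reach only later rows make up. Full scale, the value 1, is 0.25 m for a shift and pi rad for a turn. A row lasts 1/8 s, in which the tool goes at most 62.5 mm and 10.7 degrees, less where a joint would pass 70% of its speed; a pose out of reach is approached as far as the arm can. A call with a number of a shift or a turn outside -1 to 1 is refused whole. A call with a gripper value outside its range is refused whole. The fingers move at their own pace and stop on an object; "force" is the grip in N (left out, the last holds). Time passes only in rows, so rows that repeat a pose let the fingers close. It gives the time, the measured TCP pose, the force, the opening and the grip force at its end, in the units of the state.
- r.sense(): the state, without advancing time (a new reading comes with each control period).
- r.grab_frame(name): name is "scene" or "side" or "wrist"; returns the picture (480x640x3 uint8, red, green, blue); there is no depth.
- r.get_calibration(name): a dict with "K" (3x3 intrinsics, pixels), "pose" (4x4, takes a point from camera to world coordinates). Camera axes: x right, y up, looking along -z (the intrinsics and any distortion apply to the point x, -y, -z); pixel columns grow to the right and rows downward; lengths in mm; the calibration is good to about 2 mm. A picture is of the moment at which its call begins: read the wrist's pose just before it. get_calibration takes no time and is no camera call; for the wrist camera it gives the pose at the moment of the call.
- r.sign_off(): hands the job in; it is judged then, once.
Trained networks look in the newest picture that a camera, given by its name, has taken for a name from the list of things; names that differ only in an ending like _2 or _b are one class to them, and where a whole thing is asked for, a point or a joint stands for the part that bears it (a point fixed in the world has none). Each returns a list of dicts, best first, with "score" (0 to 1); they miss things now and then, are a little off and sometimes report something else, mostly with a low value. They report only what shows in the picture. A call takes as long as a camera call.
- r.silhouettes(camera, label): "region" (480x640 bool, what is visible of it) and "position" ([row, column] in pixels, amid what is visible of it).
The state is a dict: "clock": time; "qpos": joint angles; "qvel": joint speeds; "joint_efforts": joint torques, N m; "eef_pos": TCP position; "tcp_rot": TCP orientation; "contact_force": force on the tool from outside, world axes, zero at the start; "wrist_torque": the same for the moment, N m; "opening": opening from 0.0 (shut) to 1.0 (fully open); "grasp_force": force on a finger pad.
Only numpy, scipy, OpenCV 4.12 (cv2) and the standard library are available. Lean on these libraries where they do the work, as an engineer would, in place of code of your own. Each camera call takes 0.05 s, during which the arm holds its last target. There are 200 camera calls.

TASK

Check the width of the aluminium crossbar in the bench gauge: hold it level, pass it down between the steel go rollers, and go on down until the red no-go jaws stop it and you feel it press on them, gently, for about half a second. Then lift it out again and lay it flat in the middle of the green mat, the same way up as it lay at the start. Leave the other things where they are.

Things in the scene. Friction and masses are not known exactly. Their poses are not given: they have to be found in the camera images.
- crossbar_mid (a point): Centre of the loose crossbar, a rectangular bar of bare aluminium with black end caps: 160 mm along its x, 24 mm wide along its y, 36 mm high along its z (0.15 to 0.3 kg). It lies on the work surface, so this point is 18 mm above its underside. Grip it across its 24 mm width, near the middle of its length.
- gauge: The fixed bench gauge (origin: centre of its underside): a dark base plate 160 x 104 x 12 mm and four aluminium posts, 16 mm square, up to 118 mm high, at x = +-52 and y = +-32 mm. Steel go rollers at the top, red no-go jaws below them. Rigid: pressing with 5 to 25 N is a proper try, more than 60 N spoils the gauge.
- jaw_room (a point): Middle of the gauge's base plate, on its top. Above it, on the posts, are four red no-go jaws (41 to 63 mm out along x, gap 20 mm in y): a good bar must stop on their flat tops. All four are at one height that differs each time and is not reported: tops 45 to 63 mm above the work surface. Free room for fingers at x = -40 to +40 mm above the plate.
- go_rollers: The four fixed steel rollers with green caps at the top of the gauge's posts; highest point 123 mm above the work surface. Same origin and axes as the gauge. The rollers are 18 mm thick, 22 mm long, lie along x, centred at x = +-52 mm. Do not press harder than 60 N on them either.
- go_gap (a point): Middle of the go gap, level with the rollers' axes, 112 mm above the work surface. The gap is 26.5 mm wide in y, open upward and along x. The bar goes down through it lying level along this frame's x, either way round, its middle near this point in x. Below the rollers the room between the posts is 48 mm wide.
- mat: The flat green mat, 200 mm along its x, 140 mm along its y, 3 mm thick, fixed to the work surface; origin at the centre of its underside.
- beaker: The loose 250 ml glass beaker (75 mm wide, 92 mm high) at the back left; origin at the centre of its underside. Not to be moved.
- dish: The loose glass petri dish (65 mm wide, 15 mm high) at the front; origin at the centre of its underside. Not to be moved.
- bung: The loose red rubber stopper (29 mm wide, 25 mm high) at the front right; origin at the centre of its underside. Not to be moved.
- reagent: The loose brown reagent bottle with a black cap (60 mm wide, 125 mm high) at the back; origin at the centre of its underside. Not to be moved.
- crossbar: The same crossbar; origin at the centre of its underside.

How it is judged (in metres and radians):
On the way, in this order (a step that is already met when the one before it is completed fails the run):
1. the crossbar has passed down between the go rollers, level and along the gap (z of crossbar_mid in the frame of go_gap below -0.02 m and x of crossbar_mid in the frame of go_gap between -0.03 and 0.03 m and y of crossbar_mid in the frame of go_gap between -0.008 and 0.008 m and angle between the x axis of crossbar_mid and the x axis of go_gap, either way round below 0.08 rad and angle between crossbar_mid's own z axis and vertical below 0.08 rad), for 0.05 s.
2. the crossbar, below the go rollers and level, presses on the no-go jaws with more than 4 N for 0.3 s (z of crossbar_mid in the frame of go_gap below -0.025 m and x of crossbar_mid in the frame of go_gap between -0.03 and 0.03 m and y of crossbar_mid in the frame of go_gap between -0.008 and 0.008 m and angle between the x axis of crossbar_mid and the x axis of go_gap, either way round below 0.08 rad and angle between crossbar_mid's own z axis and vertical below 0.08 rad and contact force between crossbar and gauge above 4 N), for 0.3 s.
At the end, for the whole second after the job is handed in: The crossbar lies at rest and released on the green mat, its 36 mm height upright and the same way up as at the start (within about 5 degrees), its middle within 40 mm of the mat's middle (horizontal distance between crossbar_mid and mat below 0.04 m and z of crossbar_mid in the frame of mat between 0.018 and 0.024 m and angle between crossbar_mid's own z axis and vertical below 0.08 rad and linear speed of crossbar below 0.02 m/s); the robot touches nothing.
It fails at once if the crossbar is forced against the gauge (more than 60 N on the no-go jaws, posts or base, or on the go rollers) (contact force between crossbar and gauge above 60 N or contact force between crossbar and go_rollers above 60 N).
It fails at once if a loose bystander (beaker, petri dish, stopper, brown bottle) is moved by more than 30 mm (distance of any of beaker, dish, bung, reagent from where it was at the start of the episode above 0.03 m).
It also fails if it takes over 61 s, if anything falls off the work surface, if the arm or the gripper's body presses on something with over 40 N, if the wrist force passes 120 N, or if a joint passes its speed limit or range.

## Working session

There is one attempt and no reset: what is moved stays moved. The work goes in short steps, Python scripts to look and compute and a tool call to move; the robot and the scene stay as the last step left them, time stands still between calls to the robot, and variables do not carry over. Pictures are saved under pics/ and viewed, at most 10 in all, crops included, and the job is handed in when it is done.

Besides the shell and the picture viewer there is one more tool, called as name(argument=value, ...) on one line, values as JSON. carry_out: Moves the arm, as the interface text tells. Its arguments: {"type":"object","properties":{"series":{"type":"array"},"force":{"type":"number"}},"required":["series"]}

```bash
mkdir -p pics; ls
cat > h.py <<'E'
import numpy as np, cv2
from rig import r
def ray(cam,px):
    c=r.get_calibration(cam);K=np.array(c["K"]);P=np.array(c["pose"])
    D=c.get("dist",c.get("distortion"))
    p=cv2.undistortPoints(np.array(px,float).reshape(-1,1,2),K,None if D is None else np.array(D,float)).reshape(-1,2)
    d=np.c_[p[:,0],-p[:,1],-np.ones(len(p))]@P[:3,:3].T
    return P[:3,3],d
def at(cam,px,z):
    o,d=ray(cam,px); return o+d*((z-o[2])/d[:,2])[:,None]
E
python3 - <<'E'
from h import *
s=r.sense();print(s)
ims=[]
for c in("scene","side","wrist"):
    im=r.grab_frame(c);cv2.imwrite(f"pics/{c}0.png",im[:,:,::-1])
    k=r.get_calibration(c);print(c,k.keys(),np.round(k["K"],1).tolist(),np.round(k["pose"],3).tolist())
    for n in("crossbar","gauge","go_rollers","mat","beaker","dish","bung","reagent"):
        for q in r.silhouettes(c,n)[:2]:
            m=q["region"];rc=cv2.minAreaRect(np.argwhere(m)[:,::-1].astype(np.float32))
            print(c,n,round(q["score"],2),np.round(q["position"]),m.sum(),np.round(cv2.boxPoints(rc)).tolist())
E
```

```text
pics
{'clock': 0.0, 'qpos': array([ 1.14559618e+00,  3.53660043e-01,  1.63417409e+00, -4.18210299e-05,
        1.15517045e+00, -2.41357853e-03]), 'qvel': array([-0.00039934, -0.00084152,  0.00068674,  0.00031121,  0.00049942,
        0.00129274]), 'joint_efforts': array([ 2.94370693e-06, -6.05258489e+01, -3.42074454e+01, -3.66763823e-05,
        9.49924404e-03,  1.15246965e-05]), 'eef_pos': array([256.24274759, 569.4789104 , 204.83717499]), 'tcp_rot': array([-3.14018064e+00,  3.48287734e-05,  2.71882303e+00]), 'contact_force': array([0.38891745, 0.18755342, 0.03714109]), 'wrist_torque': array([-0.02054455, -0.02351366, -0.02805701]), 'grasp_force': 0.0, 'opening': 0.9963173860546123}
scene dict_keys(['K', 'pose']) [[466.8, 0.0, 319.7], [0.0, 466.8, 241.1], [0.0, 0.0, 1.0]] [[0.525, 0.612, -0.592, -84.415], [-0.851, 0.366, -0.377, -454.78], [-0.014, 0.701, 0.713, 864.334], [0.0, 0.0, 0.0, 1.0]]
scene crossbar 0.97 [333. 413.] 918 [[404.0, 298.0], [417.0, 298.0], [420.0, 370.0], [406.0, 370.0]]
scene gauge 0.96 [253. 315.] 2179 [[288.0, 275.0], [294.0, 206.0], [341.0, 210.0], [334.0, 2
[... 1395 characters left out ...]
44.0]]
side mat 0.62 [354. 297.] 3294 [[243.0, 349.0], [265.0, 304.0], [359.0, 351.0], [337.0, 395.0]]
side beaker 0.93 [292. 184.] 992 [[163.0, 273.0], [196.0, 273.0], [196.0, 308.0], [163.0, 308.0]]
side bung 0.45 [241. 434.] 46 [[429.0, 237.0], [435.0, 237.0], [435.0, 244.0], [429.0, 244.0]]
side reagent 0.72 [246. 230.] 655 [[223.0, 227.0], [244.0, 227.0], [244.0, 263.0], [223.0, 263.0]]
wrist dict_keys(['K', 'pose']) [[432.0, 0.0, 321.1], [0.0, 432.0, 248.5], [0.0, 0.0, 1.0]] [[0.411, -0.864, -0.291, 181.725], [0.912, 0.389, 0.131, 603.794], [0.0, -0.319, 0.948, 373.763], [0.0, 0.0, 0.0, 1.0]]
wrist mat 0.73 [436. 197.] 3497 [[69.0, 399.0], [219.0, 381.0], [231.0, 479.0], [81.0, 497.0]]
```

View pics/scene0.png

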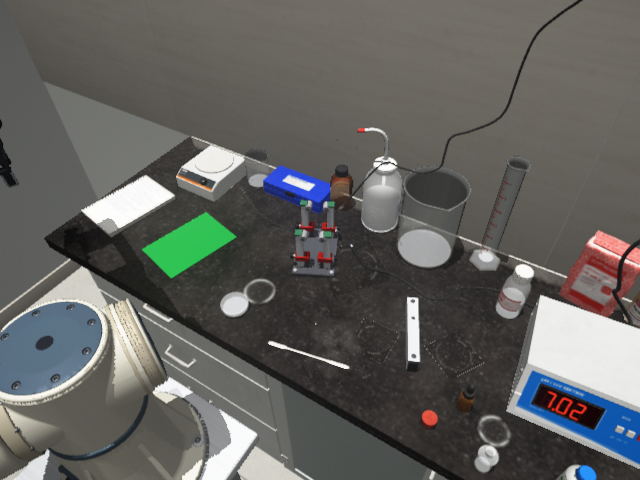

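Run:
```python
from h import *
# tops/outline rough world coords
r.grab_frame("scene")
for n,z in(("crossbar",36),("gauge",60),("go_rollers",118),("mat",3),("beaker",46),("dish",10),("bung",12),("reagent",60)):
    for q in r.silhouettes("scene",n)[:2]:
        m=q["region"];rc=cv2.boxPoints(cv2.minAreaRect(np.argwhere(m)[:,::-1].astype(np.float32)))
        ct=np.argwhere(m)[:,::-1].mean(0)
        print(n,round(q["score"],2),np.round(at("scene",[ct],z)[0]),np.round(at("scene",rc,z)[:,:2]).tolist())
```

```text
crossbar 0.58 [ 470. -323.   36.] [[547.0, -269.0], [564.0, -294.0], [402.0, -371.0], [387.0, -348.0]]
gauge 0.78 [555. -36.  60.] [[456.0, -22.0], [664.0, 100.0], [712.0, -15.0], [499.0, -120.0]]
go_rollers 0.7 [582. -15. 118.] [[508.0, -7.0], [636.0, 64.0], [667.0, -21.0], [537.0, -84.0]]
mat 0.94 [444. 286.   3.] [[373.0, 379.0], [605.0, 333.0], [528.0, 194.0], [318.0, 248.0]]
beaker 0.61 [760. 298.  46.] [[807.0, 387.0], [854.0, 330.0], [707.0, 210.0], [665.0, 262.0]]
beaker 0.27 [566. -28.  46.] [[465.0, -18.0], [676.0, 110.0], [728.0, -2.0], [512.0, -114.0]]
dish 0.69 [353.  57.  10.] [[329.0, 90.0], [396.0, 88.0], [377.0, 22.0], [312.0, 26.0]]
bung 0.6 [ 332. -422.   12.] [[342.0, -404.0], [357.0, -428.0], [325.0, -441.0], [311.0, -417.0]]
reagent 0.82 [782.  26.  60.] [[856.0, 104.0], [887.0, 52.0], [721.0, -40.0], [693.0, 7.0]]
```

```bash
cat >> h.py <<'E'
from scipy.spatial.transform import Rotation as Ro
def row(p,yaw,s=None):
    """row values from measured pose to target (tool pointing straight down)"""
    s=s or r.sense(); R0=Ro.from_euler('xyz',s["tcp_rot"]); R1=Ro.from_euler('xyz',[np.pi,0,yaw])
    t=(R0.inv()*R1).as_rotvec()/np.pi; d=R0.inv().apply(np.array(p)-s["eef_pos"])/250
    return np.round(np.r_[t,d],4).tolist()
E
python3 - <<'E'
from h import *
s=r.sense()
print(row([360,360,260],2.719-1.2,s))
E
```

```text
[-0.0, 0.0, 0.3819, -0.7224, -0.596, -0.2177]
```

carry_out(series=[[0,0,0.38,-0.72,-0.6,-0.22,-1],[0,0,0.38,-0.72,-0.6,-0.22,-1],[0,0,0.38,-0.72,-0.6,-0.22,-1],[0,0,0.38,-0.72,-0.6,-0.22,-1],[0,0,0.38,-0.72,-0.6,-0.22,-1],[0,0,0.38,-0.72,-0.6,-0.22,-1],[0,0,0.38,-0.72,-0.6,-0.22,-1],[0,0,0.38,-0.72,-0.6,-0.22,-1]])

```text
clock: 2.8
eef_pos: [359.1, 359.3, 260.7]
tcp_rot: [3.141, -0.0, 1.525]
contact_force: [0.5, -0.6, -0.3]
opening: 1.002
grasp_force: 0.0
```

```bash
python3 -c "
from h import *
print(row([460,140,260],.5),row([500,-65,260],.5))"
```

```text
[0.0, -0.0001, 0.3264, -0.8579, 0.4429, 0.0026] [0.0, -0.0001, 0.3264, -1.6699, 0.6399, 0.0025]
```

carry_out(series=[[0,0,0.326,-0.86,0.44,0,-1],[0,0,0.326,-0.86,0.44,0,-1],[0,0,0.326,-0.86,0.44,0,-1],[0,0,0.326,-0.86,0.44,0,-1],[0,0,0.326,-0.86,0.44,0,-1],[0,0,0.326,-0.86,0.44,0,-1],[0,0,0.326,-0.86,0.44,0,-1]])

```text
clock: 3.68
eef_pos: [459.1, 139.4, 260.6]
tcp_rot: [3.142, -0.0, 0.503]
contact_force: [0.6, -0.2, -0.3]
opening: 0.999
grasp_force: 0.0
```

```bash
python3 -c "
from h import *
print(row([500,-65,260],.5))"
```

```text
[0.0, -0.0, 0.0009, -0.2506, 0.7951, 0.0023]
```

carry_out(series=[[0,0,0,-0.25,0.795,0,-1],[0,0,0,-0.25,0.795,0,-1],[0,0,0,-0.25,0.795,0,-1],[0,0,0,-0.25,0.795,0,-1],[0,0,0,-0.25,0.795,0,-1],[0,0,0,-0.25,0.795,0,-1]])

```text
clock: 4.42
eef_pos: [499.5, -64.0, 260.5]
tcp_rot: [-3.141, 0.0, 0.503]
contact_force: [-0.2, 0.4, -0.0]
opening: 1.003
grasp_force: 0.0
```

Run:
```python
from h import *
im=r.grab_frame("wrist");cv2.imwrite("pics/wg.png",im[:,:,::-1])
print(r.sense()["eef_pos"],np.round(r.get_calibration("wrist")["pose"],3).tolist())
for n,z in(("go_rollers",115),("gauge",60),("crossbar",36),("reagent",60)):
    for q in r.silhouettes("wrist",n)[:1]:
        m=q["region"].astype(np.uint8);k,l,st,ct=cv2.connectedComponentsWithStats(m)
        for i in range(1,k):
            if st[i,4]>60:print(n,round(q["score"],2),st[i].tolist(),ct[i].round(1),np.round(at("wrist",[ct[i]],z)[0],1))
```

```text
[499.47819258 -63.79624295 260.50675306] [[0.482, 0.83, 0.281, 572.013], [-0.876, 0.457, 0.154, -24.109], [-0.001, -0.32, 0.947, 428.712], [0.0, 0.0, 0.0, 1.0]]
go_rollers 0.8 [255, 121, 42, 38, 1264] [276.6 139.6] [535.1  -8.2 115. ]
go_rollers 0.8 [334, 125, 43, 38, 1256] [353.2 144.2] [558.5 -57.2 115. ]
gauge 0.89 [251, 0, 143, 164, 16508] [320.   69.1] [593.6 -11.   60. ]
gauge 0.89 [262, 154, 23, 7, 108] [270.5 157.4] [513.3  -7.6  60. ]
gauge 0.89 [349, 159, 21, 6, 107] [360.2 161.7] [546.6 -75.6  60. ]
crossbar 0.95 [499, 236, 64, 154, 5351] [529.5 305.5] [ 503.8 -300.4   36. ]
```

View pics/wg.png

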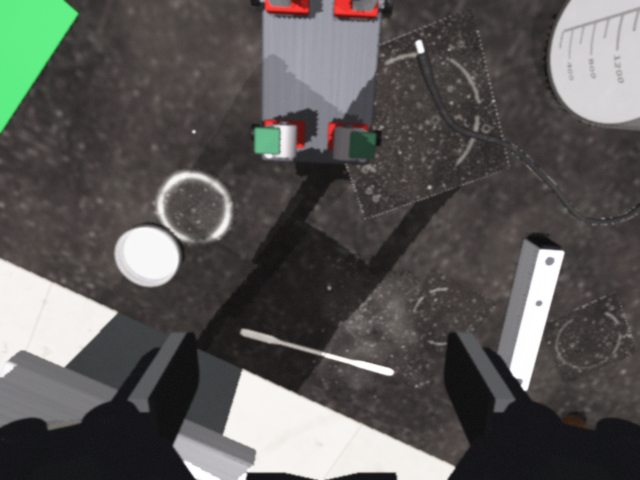

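The near rollers show at (277,140) and (353,144), the far pair is cut off at the top, and the bar's top edge is at about (545,250). I'll move 75 mm along tool +x to see the whole gauge.

carry_out(series=[[0,0,0,0.3,0,-0.1,-1],[0,0,0,0.3,0,-0.1,-1],[0,0,0,0.3,0,-0.1,-1],[0,0,0,0.3,0,-0.1,-1]])

```text
clock: 5.18
eef_pos: [564.2, -29.0, 284.9]
tcp_rot: [-3.141, 0.002, 0.501]
contact_force: [-0.8, 0.5, -0.0]
opening: 1.001
grasp_force: 0.0
```

Run:
```python
from h import *
im=r.grab_frame("wrist");cv2.imwrite("pics/wg2.png",im[:,:,::-1])
print(r.sense()["eef_pos"],r.get_calibration("wrist")["pose"][:3,3])
for n,z in(("go_rollers",115),("gauge",12),):
    for q in r.silhouettes("wrist",n)[:1]:
        m=q["region"].astype(np.uint8);k,l,st,ct=cv2.connectedComponentsWithStats(m)
        for i in range(1,k):
            if st[i,4]>60:print(n,round(q["score"],2),st[i].tolist(),ct[i].round(1),np.round(at("wrist",[ct[i]],z)[0],1))
cv2.imwrite("pics/wg2c.png",cv2.resize(im[60:340,190:470,::-1],None,fx=2.1,fy=2.1,interpolation=cv2.INTER_CUBIC))
```

```text
[564.20087328 -29.19021761 285.0348912 ] [636.99554728  10.403174   453.0743585 ]
go_rollers 0.7 [264, 77, 40, 37, 1217] [284.6  94.4] [628.9  36.7 115. ]
go_rollers 0.7 [339, 80, 41, 37, 1211] [357.5  98. ] [652.4 -11.7 115. ]
go_rollers 0.7 [263, 213, 37, 33, 975] [282.5 229.9] [535.3  -9.2 115. ]
go_rollers 0.7 [332, 216, 37, 33, 973] [348.5 232.9] [558.9 -57.6 115. ]
gauge 0.77 [259, 65, 118, 165, 14101] [319.  151.2] [595.4  -9.9  12. ]
gauge 0.77 [258, 87, 6, 17, 92] [260.7  94.7] [615.3  64.8  12. ]
gauge 0.77 [379, 93, 6, 17, 86] [381.6 101.1] [666.1 -40.3  12. ]
```

View pics/wg2c.png

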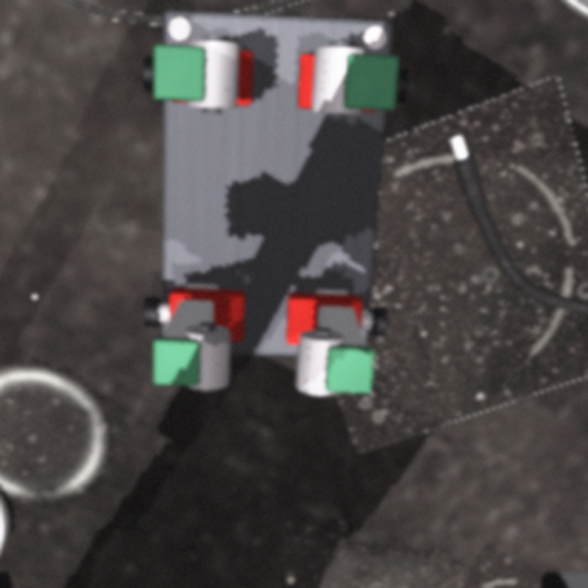

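The whole gauge is in view. The roller pairs measure 104.2 mm apart, as they should, so the gauge centre is about (594,-10.5) and its yaw about 0.455. Next is the bar.

```bash
python3 -c "
from h import *
print(row([470,-322,200],.45))"
```

```text
[-0.0001, 0.0002, 0.016, -0.8931, 0.846, 0.3417]
```

carry_out(series=[[0,0,0.016,-0.89,0.85,0.1,-1],[0,0,0.016,-0.89,0.85,0.2,-1],[0,0,0.016,-0.89,0.85,0.34,-1],[0,0,0.016,-0.89,0.85,0.34,-1],[0,0,0.016,-0.89,0.85,0.34,-1],[0,0,0.016,-0.89,0.85,0.34,-1],[0,0,0.016,-0.89,0.85,0.34,-1],[0,0,0.016,-0.89,0.85,0.34,-1]])

```text
clock: 6.32
eef_pos: [472.9, -321.2, 201.3]
tcp_rot: [3.141, -0.001, 0.451]
contact_force: [-0.2, 0.2, -0.5]
opening: 0.999
grasp_force: 0.0
```

Run:
```python
from h import *
im=r.grab_frame("wrist")
print(r.sense()["eef_pos"],r.get_calibration("wrist")["pose"][:3,3])
for q in r.silhouettes("wrist","crossbar")[:2]:
    m=q["region"];b=cv2.boxPoints(cv2.minAreaRect(np.argwhere(m)[:,::-1].astype(np.float32)))
    print(q["score"],m.sum(),b.round(1).tolist(),at("wrist",b,36).round(1).tolist(),at("wrist",[b.mean(0)],36))
# bright top face
g=cv2.cvtColor(im,cv2.COLOR_RGB2HSV)
cv2.imwrite("pics/wb.png",im[:,:,::-1])
```

```text
[ 473.07962576 -321.03367308  201.33196149] [ 547.31859476 -284.97570617  369.5651886 ]
0.68 6516 [[306.6000061035156, 289.70001220703125], [310.5, 76.5999984741211], [343.6000061035156, 77.19999694824219], [339.6000061035156, 290.29998779296875]] [[408.1, -339.1, 36.0], [560.3, -270.4, 36.0], [570.3, -292.0, 36.0], [419.7, -364.4, 36.0]] [[ 495.58396012 -313.69435057   36.        ]]
```

View pics/wb.png

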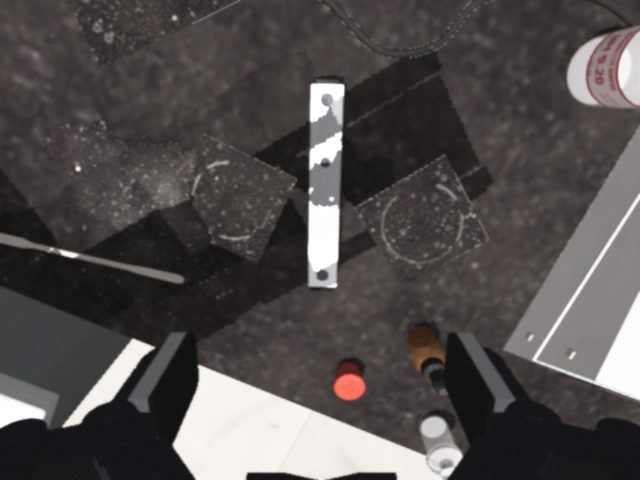

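Run:
```python
from h import *
im=r.grab_frame("wrist")
m=r.silhouettes("wrist","crossbar")[0]["region"]
ys=np.where(m.any(1))[0];print(ys.min(),ys.max())
R=np.arange(ys.min()+8,ys.max()-8)
L=np.array([np.where(m[y])[0].min() for y in R]);Q=np.array([np.where(m[y])[0].max()+1 for y in R])
l=np.polyfit(R,L,1);q=np.polyfit(R,Q,1)
g=cv2.cvtColor(im,cv2.COLOR_RGB2GRAY)
print([int(g[y,318:335].mean()) for y in range(68,92)],[int(g[y,313:330].mean()) for y in range(280,296)])
for y in(ys.min(),180,ys.max()+1):
    p=at("wrist",[[np.polyval(l,y),y],[np.polyval(q,y),y]],36);d=p[1]-p[0]
    print(y,np.polyval(l,y).round(1),np.polyval(q,y).round(1),p.mean(0).round(1),np.hypot(*d[:2]).round(1))
a,b=[at("wrist",[[(np.polyval(l,y)+np.polyval(q,y))/2,y]],36)[0] for y in(ys.min(),ys.max()+1)]
print(np.arctan2(*(a-b)[[1,0]]),np.linalg.norm(a-b),(a+b)/2)
```

```text
77 291
[67, 67, 68, 68, 68, 68, 67, 62, 50, 37, 37, 54, 73, 86, 96, 137, 225, 253, 255, 255, 255, 255, 255, 255] [158, 182, 192, 194, 195, 195, 175, 119, 59, 40, 46, 58, 63, 64, 66, 66]
77 311.4 344.9 [ 565.4 -282.1   36. ] 24.1
180 309.9 341.0 [ 498.  -312.9   36. ] 24.0
292 308.3 336.6 [ 412.  -352.3   36. ] 23.9
0.42864684694097 168.72450365736051 [ 488.68328277 -317.18856183   36.        ]
```

```bash
python3 -c "
from h import *
print(row([488.7,-317.2,60],.4286),row([488.7,-317.2,9],.4286))"
```

```text
[0.0002, -0.0002, 0.0075, 0.0631, 0.0126, 0.5646] [0.0002, -0.0002, 0.0075, 0.063, 0.0125, 0.7686]
```

carry_out(series=[[0,0,0.0075,0.063,0.0125,0,-1],[0,0,0.0075,0.063,0.0125,0.25,-1],[0,0,0.0075,0.063,0.0125,0.5,-1],[0,0,0.0075,0.063,0.0125,0.565,-1],[0,0,0.0075,0.063,0.0125,0.65,-1],[0,0,0.0075,0.063,0.0125,0.72,-1],[0,0,0.0075,0.063,0.0125,0.768,-1],[0,0,0.0075,0.063,0.0125,0.768,-1]])

```text
clock: 7.52
eef_pos: [487.8, -317.9, 8.4]
tcp_rot: [-3.141, 0.0, 0.427]
contact_force: [-0.0, 0.1, 0.4]
opening: 1.0
grasp_force: 0.0
```

carry_out(series=[[0,0,0,0,0,0,0],[0,0,0,0,0,0,0.4],[0,0,0,0,0,0,1],[0,0,0,0,0,0,1],[0,0,0,0,0,0,1],[0,0,0,0,0,0,1],[0,0,0,0,0,0,1],[0,0,0,0,0,0,1]], force=80)

```text
clock: 8.52
eef_pos: [487.9, -317.9, 9.3]
tcp_rot: [-3.141, -0.0, 0.427]
contact_force: [-1.4, 2.2, 8.3]
opening: 0.219
grasp_force: 78.2
```

carry_out(series=[[0,0,0,0,0,-0.1,1],[0,0,0,0,0,-0.25,1],[0,0,0,0,0,-0.5,1],[0,0,0,0,0,-0.75,1],[0,0,0,0,0,-0.8,1],[0,0,0,0,0,-0.8,1]])

```text
clock: 9.28
eef_pos: [487.9, -318.1, 208.9]
tcp_rot: [3.141, -0.001, 0.427]
contact_force: [-1.2, 0.4, -2.7]
opening: 0.215
grasp_force: 78.5
```

Run:
```python
from h import *
im=r.grab_frame("wrist");cv2.imwrite("pics/wh.png",im[:,:,::-1])
print(r.sense()["eef_pos"],r.sense()["contact_force"],r.sense()["wrist_torque"])
print(row([594,-10.5,209],.455))
```

```text
[ 487.15808272 -317.54458147  207.35534694] [ 0.58365434  0.83965142 -2.20923593] [0.03789719 0.01982309 0.01042327]
[-0.0004, 0.0003, -0.0089, 0.8976, -0.9409, -0.0061]
```

View pics/wh.png

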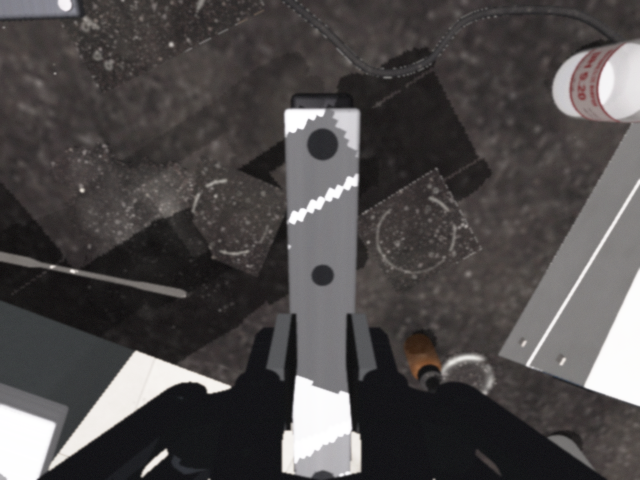

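```bash
cat > bar.py <<'E'
from h import *
def bar():
    im=r.grab_frame("wrist"); s=r.sense(); zt=s["eef_pos"][2]+27
    m=r.silhouettes("wrist","crossbar")[0]["region"]
    y0=np.where(m.any(1))[0].min();R=np.arange(y0+25,300)
    L=[np.where(m[y])[0].min() for y in R];Q=[np.where(m[y])[0].max()+1 for y in R]
    l=np.polyfit(R,L,1);q=np.polyfit(R,Q,1)
    R0=Ro.from_euler('xyz',s["tcp_rot"]).inv()
    print("eef",s["eef_pos"].round(1),s["tcp_rot"].round(4),"top row",y0,"resid",np.std(L-np.polyval(l,R)).round(2),np.std(Q-np.polyval(q,R)).round(2))
    c=[]
    for y in(y0,120,200,300):
        p=at("wrist",[[np.polyval(l,y),y],[np.polyval(q,y),y]],zt)
        c.append(p.mean(0));print(y,"tool",R0.apply(p.mean(0)-s["eef_pos"]).round(2),"width",np.linalg.norm(p[1]-p[0]).round(2),p.mean(0).round(1))
    d=c[1]-c[3];print("yaw",np.arctan2(d[1],d[0]).round(4))
    return im,m
if __name__=="__main__":bar()
E
python3 bar.py
```

```text
eef [ 486.7 -317.3  206.5] [-3.1389e+00  1.7000e-03  4.2700e-01] top row 93 resid 0.49 0.56
93 tool [ 85.43   0.46 -27.15] width 23.24 [ 564.8 -282.4  233.5]
120 tool [ 77.49   0.47 -27.13] width 23.27 [ 557.5 -285.7  233.5]
200 tool [ 52.05   0.5  -27.09] width 23.36 [ 534.4 -296.2  233.5]
300 tool [ 15.57   0.55 -27.03] width 23.48 [ 501.2 -311.4  233.5]
yaw 0.4283
```

Run:
```python
from h import *
print(at("scene",[[425,250],[380,225],[341,205],[398,240],[362,215]],0).round())
print(row([593,-10.5,225],.455),row([540,-170,225],.455))
```

```text
[[ 744. -244.   -0.]
 [ 768. -105.    0.]
 [ 785.   25.    0.]
 [ 741. -170.    0.]
 [ 779.  -45.    0.]]
[-0.001, 0.0006, -0.0089, 0.895, -0.9408, -0.0737] [-0.001, 0.0006, -0.0089, 0.4378, -0.4479, -0.0744]
```

carry_out(series=[[0,0,-0.009,0.15,-0.157,-0.07,1],[0,0,-0.009,0.3,-0.313,-0.07,1],[0,0,-0.009,0.45,-0.47,-0.07,1],[0,0,-0.009,0.6,-0.627,-0.07,1],[0,0,-0.009,0.75,-0.784,-0.07,1],[0,0,-0.009,0.86,-0.9,-0.07,1],[0,0,-0.009,0.895,-0.94,-0.07,1],[0,0,-0.009,0.895,-0.94,-0.07,1]])

```text
clock: 10.42
eef_pos: [593.5, -11.2, 224.6]
tcp_rot: [-3.141, 0.002, 0.457]
contact_force: [-0.3, -0.1, -2.6]
opening: 0.215
grasp_force: 78.6
```

Run:
```python
from bar import *
im,m=bar();cv2.imwrite("pics/wa.png",im[:,:,::-1])
for q in r.silhouettes("wrist","go_rollers")[:1]:
    k,l,st,ct=cv2.connectedComponentsWithStats(q["region"].astype(np.uint8))
    for i in range(1,k):
        if st[i,4]>60:print(round(q["score"],2),st[i].tolist(),ct[i].round(1),at("wrist",[ct[i]],115)[0].round(1))
```

```text
eef [593.5 -12.  224.9] [-3.1411e+00  2.1000e-03  4.5570e-01] top row 93 resid 0.35 0.5
93 tool [ 85.27   1.11 -27.18] width 23.72 [670.6  24.6 251.9]
120 tool [ 77.3    1.11 -27.17] width 23.69 [663.4  21.1 251.9]
200 tool [ 51.75   1.1  -27.11] width 23.58 [640.5   9.8 251.9]
300 tool [ 15.11   1.1  -27.03] width 23.44 [607.6  -6.3 251.9]
yaw 0.4556
0.65 [252, 132, 34, 42, 1123] [270.  152.8] [626.6  39.4 115. ]
0.65 [359, 134, 30, 38, 933] [372.7 153. ] [655.  -19.1 115. ]
0.65 [260, 283, 30, 36, 829] [275.3 302.1] [532.8  -6.1 115. ]
0.65 [356, 283, 25, 36, 654] [367.7 302.4] [561.4 -65.3 115. ]
```

View pics/wa.png

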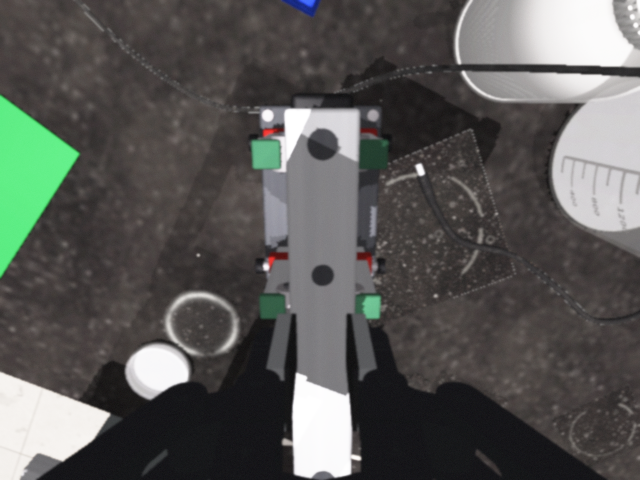

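```bash
cat > al.py <<'E'
from bar import *
bar()
q=r.silhouettes("wrist","go_rollers")[0]["region"]
k,l,st,ct=cv2.connectedComponentsWithStats(q.astype(np.uint8))
s=r.sense();R0=Ro.from_euler('xyz',s["tcp_rot"]).inv()
b=sorted([st[i] for i in range(1,k) if st[i,4]>100],key=lambda t:t[1])
P=[]
for pr in(b[:2],b[2:4]):
    lo=min(t[0] for t in pr);hi=max(t[0]+t[2] for t in pr);y=np.mean([t[1]+t[3]/2 for t in pr])
    p=at("wrist",[[lo,y],[hi,y]],121);P.append(p.mean(0))
    print("caps",lo,hi,y,"tool",R0.apply(p.mean(0)-s["eef_pos"]).round(2),np.linalg.norm(p[1]-p[0]).round(1),p.mean(0).round(1))
d=P[0]-P[1];print("gauge yaw",np.arctan2(d[1],d[0]).round(4),np.linalg.norm(d).round(1),((P[0]+P[1])/2).round(1))
E
python3 al.py
```

```text
eef [593.8 -12.8 225.8] [3.1416e+00 7.0000e-04 4.5400e-01] top row 93 resid 0.29 0.36
93 tool [ 85.6    0.59 -27.06] width 23.7 [671.   24.3 252.8]
120 tool [ 77.63   0.59 -27.06] width 23.69 [663.8  20.8 252.8]
200 tool [ 52.11   0.6  -27.04] width 23.65 [640.9   9.5 252.8]
300 tool [ 15.51   0.62 -27.01] width 23.61 [608.   -6.5 252.8]
yaw 0.4544
caps 249 387 152.25 tool [ 53.49  -1.9  105.07] 85.7 [641.2  12.6 121. ]
caps 258 379 300.25 tool [-47.6   -1.82 105.09] 84.2 [550.4 -31.8 121. ]
gauge yaw 0.4547 101.1 [595.8  -9.6 121. ]
```

carry_out(series=[[0,0,0,0.008,-0.009,0.1,1],[0,0,0,0.008,-0.009,0.2,1],[0,0,0,0.008,-0.009,0.3,1],[0,0,0,0.008,-0.009,0.32,1],[0,0,0,0.008,-0.009,0.32,1]])

```text
clock: 11.35
eef_pos: [595.2, -8.9, 146.5]
tcp_rot: [3.142, -0.0, 0.455]
contact_force: [0.6, 0.1, -1.9]
opening: 0.211
grasp_force: 78.7
```

```bash
python3 al.py;python3 al.py
```

```text
eef [595.8  -8.7 147.3] [ 3.1407e+00 -1.7000e-03  4.5510e-01] top row 93 resid 0.39 0.37
93 tool [ 85.43   0.43 -26.86] width 23.65 [672.7  28.5 174.3]
120 tool [ 77.46   0.45 -26.87] width 23.65 [665.5  24.9 174.3]
200 tool [ 51.97   0.54 -26.91] width 23.63 [642.7  13.7 174.3]
300 tool [ 15.45   0.65 -26.97] width 23.61 [609.9  -2.5 174.3]
yaw 0.4583
caps 228 416 178.0 tool [50.53  0.5  26.12] 84.6 [641.2  13.2 121. ]Traceback (most recent call last):
  File "al.py", line 2, in <module>
    bar()
    ~~~^^
  File "bar.py", line 6, in bar
    L=[np.where(m[y])[0].min() for y in R];Q=[np.where(m[y])[0].max()+1 for y in R]
       ~~~~~~~~~~~~~~~~~~~~~^^
    return umr_minimum(a, axis, None, out, keepdims, initial, where)
ValueError: zero-size array to reduction operation minimum which has no identity
Traceback (most recent call last):
  File "al.py", line 9, in <module>
    lo=min(t[0] for t in pr);hi=max(t[0]+t[2] for t in pr);y=np.mean([t[1]+t[3]/2 for t in pr])
ValueError: min() iterable argument is empty
```

carry_out(series=[[0,0,0,0,0,0.05,1],[0,0,0,0,0,0.08,1],[0,0,0,0,0,0.1,1],[0,0,0,0,0,0.11,1],[0,0,0,0,0,0.12,1],[0,0,0,0,0,0.13,1],[0,0,0,0,0,0.14,1]])

```text
clock: 12.48
eef_pos: [595.0, -8.5, 111.0]
tcp_rot: [-3.142, -0.0, 0.455]
contact_force: [-0.2, 0.2, -1.6]
opening: 0.212
grasp_force: 79.0
```

carry_out(series=[[0,0,0,0,0,0.02,1],[0,0,0,0,0,0.04,1],[0,0,0,0,0,0.06,1],[0,0,0,0,0,0.08,1],[0,0,0,0,0,0.1,1],[0,0,0,0,0,0.12,1]])

```text
clock: 13.22
eef_pos: [595.0, -8.5, 80.7]
tcp_rot: [-3.142, 0.0, 0.455]
contact_force: [-0.4, 0.6, -1.8]
opening: 0.211
grasp_force: 78.7
```

carry_out(series=[[0,0,0,0,0,0.008,1],[0,0,0,0,0,0.016,1],[0,0,0,0,0,0.024,1],[0,0,0,0,0,0.028,1]])

```text
clock: 13.72
eef_pos: [595.1, -8.6, 74.1]
tcp_rot: [3.142, -0.0, 0.455]
contact_force: [-0.4, -0.3, -2.1]
opening: 0.212
grasp_force: 78.7
```

carry_out(series=[[0,0,0,0,0,0.004,1],[0,0,0,0,0,0.008,1],[0,0,0,0,0,0.012,1]])

```text
clock: 14.1
eef_pos: [595.1, -8.5, 71.1]
tcp_rot: [3.142, -0.0, 0.455]
contact_force: [0.9, 0.1, -1.4]
opening: 0.21
grasp_force: 78.7
```

carry_out(series=[[0,0,0,0,0,0.004,1],[0,0,0,0,0,0.008,1],[0,0,0,0,0,0.012,1]])

```text
clock: 14.48
eef_pos: [595.0, -8.5, 68.0]
tcp_rot: [-3.142, 0.0, 0.455]
contact_force: [1.1, -0.0, -1.9]
opening: 0.212
grasp_force: 78.7
```

carry_out(series=[[0,0,0,0,0,0.004,1],[0,0,0,0,0,0.008,1]])

```text
clock: 14.72
eef_pos: [595.0, -8.6, 66.0]
tcp_rot: [3.142, 0.0, 0.455]
contact_force: [0.4, -0.4, -2.2]
opening: 0.215
grasp_force: 78.7
```

carry_out(series=[[0,0,0,0,0,0.004,1],[0,0,0,0,0,0.008,1]])

```text
clock: 14.98
eef_pos: [595.0, -8.6, 64.0]
tcp_rot: [3.142, -0.0, 0.455]
contact_force: [-1.3, 0.0, -1.6]
opening: 0.212
grasp_force: 78.7
```

carry_out(series=[[0,0,0,0,0,0.004,1],[0,0,0,0,0,0.008,1]])

```text
clock: 15.22
eef_pos: [595.0, -8.5, 62.0]
tcp_rot: [-3.142, 0.0, 0.455]
contact_force: [0.1, -0.0, -2.0]
opening: 0.211
grasp_force: 78.7
```

carry_out(series=[[0,0,0,0,0,0.004,1],[0,0,0,0,0,0.008,1]])

```text
clock: 15.48
eef_pos: [595.0, -8.6, 60.0]
tcp_rot: [-3.142, -0.0, 0.455]
contact_force: [0.3, -0.2, -1.9]
opening: 0.21
grasp_force: 78.7
```

carry_out(series=[[0,0,0,0,0,0.004,1],[0,0,0,0,0,0.006,1]])

```text
clock: 15.72
eef_pos: [595.1, -8.5, 58.8]
tcp_rot: [3.142, -0.0, 0.455]
contact_force: [-2.4, 0.0, 3.0]
opening: 0.214
grasp_force: 80.8
```

carry_out(series=[[0,0,0,0,0,0.002,1],[0,0,0,0,0,0.002,1]])

```text
clock: 15.98
eef_pos: [595.1, -8.5, 58.6]
tcp_rot: [3.142, -0.0, 0.455]
contact_force: [-3.6, 1.1, 5.4]
opening: 0.209
grasp_force: 82.5
```

carry_out(series=[[0,0,0,0,0,0.003,1],[0,0,0,0,0,0.003,1],[0,0,0,0,0,0.003,1],[0,0,0,0,0,0.003,1],[0,0,0,0,0,0.003,1]])

```text
clock: 16.6
eef_pos: [595.3, -8.4, 58.5]
tcp_rot: [3.141, -0.001, 0.455]
contact_force: [-4.4, 0.4, 11.2]
opening: 0.209
grasp_force: 84.7
```

carry_out(series=[[0,0,0,0,0,-0.02,1],[0,0,0,0,0,-0.08,1],[0,0,0,0,0,-0.16,1],[0,0,0,0,0,-0.26,1],[0,0,0,0,0,-0.4,1],[0,0,0,0,0,-0.55,1],[0,0,0,0,0,-0.68,1],[0,0,0,0,0,-0.68,1]])

```text
clock: 17.6
eef_pos: [596.8, -8.6, 230.7]
tcp_rot: [3.139, -0.005, 0.455]
contact_force: [-0.4, 0.2, -2.5]
opening: 0.212
grasp_force: 78.8
```

Run:
```python
from bar import *
bar()
r.grab_frame("scene");q=r.silhouettes("scene","mat")[0];m=q["region"].astype(np.uint8)
c,_=cv2.findContours(m,0,2);c=max(c,key=cv2.contourArea)
a=cv2.approxPolyDP(c,6,True)[:,0];print(q["score"],a.tolist());w=at("scene",a,3);print(w.round(1).tolist(),w.mean(0))
M=cv2.moments(c);print(at("scene",[[M["m10"]/M["m00"],M["m01"]/M["m00"]]],3))
yaw=[np.arctan2(*(w[i]-w[i-1])[[1,0]]) for i in range(len(w))];print(yaw,[np.linalg.norm(w[i]-w[i-1]) for i in range(len(w))])
```

```text
eef [595.6  -8.6 228.5] [ 3.1404e+00 -2.2000e-03  4.5530e-01] top row 92 resid 0.49 0.46
92 tool [ 84.99   0.09 -26.81] width 23.5 [671.9  28.7 255.5]
120 tool [ 76.82   0.13 -26.83] width 23.51 [664.6  25.1 255.5]
200 tool [ 51.58   0.24 -26.88] width 23.55 [641.9  13.9 255.5]
300 tool [ 15.4    0.4  -26.97] width 23.6 [609.5  -2.2 255.5]
yaw 0.4596
0.76 [[235, 236], [204, 213], [143, 250], [171, 278]]
[[532.8, 201.4, 3.0], [559.5, 332.6, 3.0], [371.5, 372.1, 3.0], [340.0, 243.3, 3.0]] [450.95548997 287.38216855   3.        ]
[[445.26245443 285.17814341   3.        ]]
[np.float64(-0.2141045392086205), np.float64(1.3696520953822664), np.float64(2.9343887117533844), np.float64(-1.8106494025502848)] [np.float64(197.23217197838187), np.float64(133.89240593612604), np.float64(192.0876386449451), np.float64(132.59960572121832)]
```

```bash
python3 -c "
from h import *
print(row([530,130,200],.2),row([449,287,200],-.2))"
```

```text
[-0.0002, 0.0007, 0.0813, 0.0139, -0.6103, 0.1042] [-0.0001, 0.0008, 0.2086, -0.001, -1.3168, 0.105]
```

carry_out(series=[[0,0,0.08,0,-0.2,0,1],[0,0,0.1,0,-0.4,0,1],[0,0,0.14,0,-0.6,0,1],[0,0,0.18,0,-0.75,0,1],[0,0,0.209,0,-0.88,0.05,1],[0,0,0.209,0,-0.95,0.1,1],[0,0,0.209,0,-0.95,0.1,1]])

```text
clock: 18.68
eef_pos: [489.2, 204.8, 200.4]
tcp_rot: [3.139, 0.003, -0.198]
contact_force: [-0.4, -0.0, -2.1]
opening: 0.214
grasp_force: 78.7
```

```bash
python3 -c "
from h import *
print(row([448,287,60],-.2))
r.grab_frame('wrist')
q=r.silhouettes('wrist','mat')[0];m=q['region'].astype(np.uint8)
c,_=cv2.findContours(m,0,2)
for k in c:
  if cv2.contourArea(k)>300:
    a=cv2.approxPolyDP(cv2.convexHull(k),8,True)[:,0];print(a.tolist(),at('wrist',a,3).round()[:,:2].tolist())
"
```

```text
[0.0007, 0.0009, 0.0008, -0.2244, -0.2912, 0.5617]
[[151, 144], [285, 149], [288, 312], [246, 355], [167, 348]] [[568.0, 332.0], [542.0, 224.0], [394.0, 256.0], [357.0, 306.0], [380.0, 379.0]]
```

carry_out(series=[[0,0,0,-0.12,-0.15,0.05,1],[0,0,0,-0.21,-0.295,0.15,1],[0,0,0,-0.21,-0.295,0.35,1],[0,0,0,-0.21,-0.295,0.55,1],[0,0,0,-0.21,-0.295,0.68,1],[0,0,0,-0.21,-0.295,0.7,1],[0,0,0,-0.21,-0.295,0.7,1]])

```text
clock: 19.65
eef_pos: [455.0, 287.4, 28.1]
tcp_rot: [-3.141, -0.001, -0.202]
contact_force: [-0.2, 0.4, -2.1]
opening: 0.215
grasp_force: 78.9
```

Now lower the last 16 mm (TCP about 12 at contact).

carry_out(series=[[0,0,0,0,0,0.02,1],[0,0,0,0,0,0.04,1],[0,0,0,0,0,0.05,1],[0,0,0,0,0,0.056,1],[0,0,0,0,0,0.056,1]])

```text
clock: 20.27
eef_pos: [453.8, 287.5, 13.3]
tcp_rot: [3.141, 0.0, -0.201]
contact_force: [-0.6, -0.4, -1.8]
opening: 0.213
grasp_force: 78.9
```

carry_out(series=[[0,0,0,0,0,0.004,1],[0,0,0,0,0,0.006,1]])

```text
clock: 20.52
eef_pos: [454.1, 287.9, 12.3]
tcp_rot: [-3.141, -0.0, -0.201]
contact_force: [-2.1, 1.9, 8.5]
opening: 0.212
grasp_force: 83.2
```

Contact. Release and retreat.

carry_out(series=[[0,0,0,0,0,0,0.2],[0,0,0,0,0,0,-0.3],[0,0,0,0,0,0,-1],[0,0,0,0,0,0,-1],[0,0,0,0,0,0,-1],[0,0,0,0,0,0,-1],[0,0,0,0,0,0,-1]])

```text
clock: 21.4
eef_pos: [453.9, 287.5, 11.8]
tcp_rot: [3.142, 0.0, -0.201]
contact_force: [0.3, 1.1, -0.1]
opening: 0.998
grasp_force: 0.0
```

carry_out(series=[[0,0,0,0,0,-0.1,-1],[0,0,0,0,0,-0.25,-1],[0,0,0,0,0,-0.5,-1],[0,0,0,0,0,-0.75,-1],[0,0,0,0,0,-0.8,-1],[0,0,0,0,0,-0.8,-1]])

```text
clock: 22.15
eef_pos: [454.1, 287.7, 212.3]
tcp_rot: [-3.14, -0.001, -0.201]
contact_force: [-0.1, 0.0, -0.1]
opening: 0.998
grasp_force: 0.0
```

```bash
python3 -c "
from h import *
im=r.grab_frame('wrist');cv2.imwrite('pics/we.png',im[:,:,::-1])"
```

```text
(no output)
```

View pics/we.png

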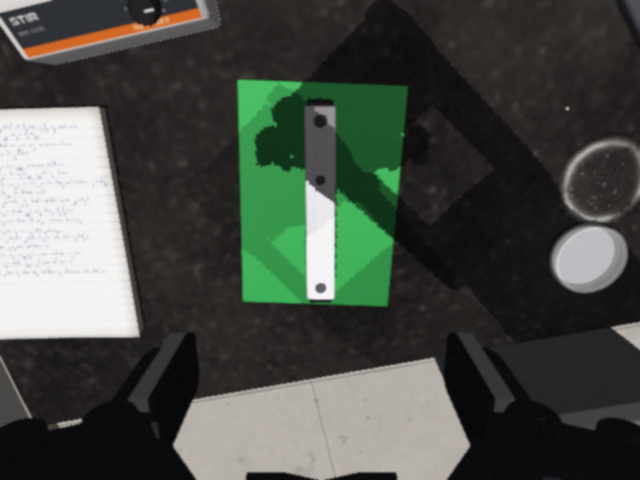

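The bar lies upright on the mat, spanning rows 100–302 against the mat's 80–306, so it is about 10 mm off centre. The gripper is clear.

```bash
python3 -c "
from rig import r
print(r.sign_off())"
```

```text
the job is handed in; nothing more can be done
None
```

The job is handed in (no verdict was shown): the crossbar passed between the go rollers, pressed on the no-go jaws with about 13 N at the wrist for about half a second, and now lies released and upright on the green mat, about 10 mm off its centre.

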